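# Load the ink carousel and click it on

### The arm

A 7-joint arm with a two-finger parallel gripper is mounted at the origin on the work surface. World frame = base frame: x ahead of the robot, y to its left, z up, the work surface at z = 0. Lengths are in m, angles in rad, forces in N, time in s.
With the tool pointing down it reaches from about 0.35 to 0.9 m from the base axis. Payload 19.9 kg.
Tool frame: the origin (TCP) lies between the finger pads; the fingertips stand 22 mm ahead of it and the grasp point (between the pads) lies 3 mm ahead of it (bot.nose_length is the distance from the TCP to the fingertips, in m); z points along the fingers, y is the line along which they close (so a half turn about z gives the same grasp; the last joint's range is limited). The gripper opens to 85 mm and grips with 20 to 120 N. Pads are 22 mm wide; open, the fingers measure 114 mm over their backs; the gripper's body (76 mm by 85 mm) begins 54 mm behind the grasp point. The pads swing forward as they close: fully open they stand 13 mm farther back than shut.
Start: joints at [1.161, 0.417, -0.01, 1.614, 0.005, 1.111, -0.053], TCP at [0.225, -0.583, 0.253] pointing down, gripper open.
Joint ranges: [-2.81, 2.81], [-0.39, 2.02], [-1.27, 1.25], [0.06, 2.57], [-1.19, 4.33], [0.19, 2], [-2.82, 2.82]. Speed limits (rad/s): [1.89, 1.89, 2.39, 2.39, 3.01, 3.01, 3.01].

### API

Orientations are given as a rotation vector (axis times angle).
In Python, from bench import bot gives the robot as it stands.
- The arm moves only by the shell command python3 -m inch 'ROWS' [FORCE]. ROWS is JSON, a list of rows, each a list of 5 numbers: the shift along the tool's x, y, z in m, then the turn about the tool's z in rad, then the closure, from 0 (fully open) to 1 (shut). In form: [[dx, dy, dz, yaw, claw], ...]. A call has 1 to 12 rows; each row shifts and turns the commanded pose from where the row before left it, along the tool's axes as they then stand; what a row does not reach is not made up. A row lasts 1/8 s, in which the tool goes at most 62.5 mm and 10.7 degrees, less where a joint would pass 70% of its speed; a pose out of reach is approached as far as the arm can. A call with a gripper value outside its range is refused whole. The fingers move at their own pace and stop on an object; FORCE is the grip in N (left out, the last holds). Time passes only in rows, so rows that do not move let the fingers close. It gives the time, the measured TCP pose, the force, the opening and the grip force at its end, in the units of the state.
- bot.state(): the state, without advancing time (a new reading comes with each control period).
- bot.snapshot(name): name is "scene" or "top" or "wrist"; returns a dict with "frame" (420x560x3 uint8, red, green, blue), "z_map" (420x560 float32, m along the optical axis (not along the pixel's ray), 0 where there is no reading), "fx", "fy", "cx", "cy" (pixels), "eye" and "rotation" of the camera in the world. Camera axes: x right, y down, z forward; pixel columns grow to the right and rows downward; lengths in m; the calibration is good to about 2 mm. The wrist camera is an equidistant fisheye: a pixel r from the principal point sees the ray r / f radians off the axis. A picture is of the moment at which its call begins.
- bot.job_done(): hands the job in; it is judged then, once.
Trained networks look in the newest picture that a camera, given by its name, has taken for a name from the list of things; names that differ only in an ending like _2 or _b are one class to them, and where a whole thing is asked for, a point or a joint stands for the part that bears it (a point fixed in the world has none). Each returns a list of dicts, best first, with "score" (0 to 1); they miss things now and then, are a little off and sometimes report something else, mostly with a low value. They report only what shows in the picture. A call takes as long as a camera call.
- bot.silhouettes(camera, target): "pixels" (420x560 bool, what is visible of it) and "bbox" ([left, top, width, height] in pixels, round what is visible of it).
The state is a dict: "t": time; "joint_pos": joint angles; "joint_vel": joint speeds; "effort": joint torques, N m; "position": TCP position; "ee_rot": TCP orientation; "contact_force": force on the tool from outside, world axes, zero at the start; "ft_torque": the same for the moment, N m; "opening": finger opening in m; "gripper_force": force on a finger pad.
Only numpy, scipy, OpenCV 4.12 (cv2) and the standard library are available. Lean on these libraries where they do the work, as an engineer would, in place of code of your own. Each camera call takes 0.05 s, during which the arm holds its last target. There are 200 camera calls.

### The job

Take the red ink bottle and press it upright down into the empty cup at the carousel's orange pointer until it snaps fully home on the cup's floor; feel for it, do not ram it. Then turn the carousel one click anticlockwise (seen from above), so that the next empty cup stops at the pointer, and let go. Leave the other bottles and the tattoo machine as they are.

Things in the scene. Friction and masses are not known exactly. Their poses are not given: they have to be found in the camera images.
- ink_red_mid (a point): Red squeeze bottle with black cap, upright on the table among two like it: this point is its centre, 59 mm above its underside; z up its axis. 118 mm tall; round body 35 mm across from 9 to 80 mm, black cap 24 mm across from 88 to 102 mm, then a cone. The heel below 9 mm tapers to 29 mm; a groove 3 mm deep from 19 to 28 mm above the underside takes the cup's spring jaws. 50 to 105 g.
- ink_blue_mid (a point): Blue ink bottle, same make as the red one (35 mm across, 118 mm tall, black cap), standing upright on the table; its centre, 59 mm above its underside. Leave it standing where it is.
- ink_yellow_mid (a point): Yellow ink bottle, same make as the red one (35 mm across, 118 mm tall, black cap), standing upright on the table; its centre, 59 mm above its underside. Leave it standing where it is.
- ink_black_mid (a point): Black ink bottle with a white cap (35 mm across, 98 mm tall) already standing in one of the carousel's three filled cups; its centre, 49 mm above its underside. It rides round with the carousel; leave it in its cup.
- ink_green_mid (a point): Green ink bottle with a white cap (35 mm across, 98 mm tall) already standing in one of the carousel's three filled cups; its centre, 49 mm above its underside. It rides round with the carousel; leave it in its cup.
- ink_purple_mid (a point): Purple ink bottle with a white cap (35 mm across, 98 mm tall) already standing in one of the carousel's three filled cups; its centre, 49 mm above its underside. It rides round with the carousel; leave it in its cup.
- stand: Foot of the ink carousel, a round steel base 180 mm across, fixed to the table; origin on the carousel's axis at table height, z up. Its -x direction points to the loading place, marked by an orange tab 119 mm from the axis, 29 mm tall. Six cups stand on a 200 mm disc that turns on it (disc top 30 mm above the table), 60 degrees apart, 70 mm from the axis.
- carousel (a joint): Angle of the carousel, rad, anticlockwise from above positive; 0 at the start. Six spring click stops, one every 1.047 rad (60 degrees): it resists with up to 0.2 N m, less and less until half-way (0.52 rad); turned to 0.8 or more and let go, it pulls itself on into the next stop and stays there.
- pocket (a point): On the axis of the cup to be loaded (at the pointer at the start; turns with the carousel), level with the disc's top. Grey cup 43 mm across, bore 37 mm, 30 mm deep, on a threaded stem of unknown setting: its floor lies anywhere from 8 to 26 mm above this point, its rim 30 mm above the floor. Floor: a black rubber pad, stiff (25 N per mm). A bottle is home with its underside on the pad and the jaws in its groove.
- catch_in (a joint): The like spring jaw in the cup's inner side, towards the carousel's axis; metres pushed back, as catch_out.
- catch_out (a joint): Spring jaw with two steel balls in that cup's outer side, 21 mm above its floor; metres pushed back: 0 out (cup empty, or in the groove of a bottle that is home), 0.002 to 0.003 held back by the bottle's side. The heel meets the jaws some 20 mm above home; pushing on takes 3 to 12 N; over the last 2 mm they snap in and pull the bottle down. Left higher it just sticks. 25 N is too much for it.
- next_pocket (a point): On the axis of the next empty cup, level with the disc's top; at the start it is 60 degrees clockwise of the pointer (on the robot's left) and turns with the carousel.
- handle (a point): Centre of the black T-bar on top of the carousel's central post, on its axis, 136 mm above the table; turns with the carousel. Bar 64 mm long along this point's y, 12 mm thick along its x, 14 mm high; thinner post below it, 10 mm across for 34 mm, then 18 mm.
- soap_bottle: White squeeze bottle with green cap, 56 mm across, 178 mm tall, standing behind; origin under its centre. Leave it.
- pen_machine: Dark pen-shaped tattoo machine, 33 mm across, 140 mm long, lying in a rubber rest at the back; origin in its middle. Leave it.

How it is judged:
By the outcome, as a careful person would: the job done as asked, in the order asked, and still so for the second after the job is handed in, with the robot touching nothing.
It also fails if it takes over 70 s, if anything falls off the work surface, if the arm or the gripper's body presses on something with over 40 N, if the wrist force passes 120 N, or if a joint passes its speed limit or range.

## Working session

There is one attempt and no reset: what is moved stays moved. The work goes in short steps, Python scripts to look and compute and a shell command to move; the robot and the scene stay as the last step left them, time stands still between calls to the robot, and variables do not carry over. Pictures are saved under pics/ and viewed, at most 10 in all, crops included, and the job is handed in when it is done.

```bash
mkdir -p pics
cat > h.py <<'E'
import numpy as np, cv2
from bench import bot
from scipy.spatial.transform import Rotation as R
def world(s,m):
    v,u=np.nonzero(m&(s["z_map"]>0)); z=s["z_map"][v,u]
    p=np.stack([(u-s["cx"])/s["fx"]*z,(v-s["cy"])/s["fy"]*z,z],1)
    return p@np.array(s["rotation"]).T+np.array(s["eye"])
def save(s,n): cv2.imwrite("pics/"+n+".png",cv2.cvtColor(s["frame"],cv2.COLOR_RGB2BGR))
E
python3 - <<'E'
from h import *
st=bot.state(); print(st)
print(R.from_rotvec(st["ee_rot"]).as_matrix().round(3))
for c in ["top","scene"]:
    s=bot.snapshot(c); save(s,c+"0"); print(c,s["eye"],np.round(s["rotation"],3).tolist())
    for n in ["ink_red_mid","ink_blue_mid","ink_yellow_mid","ink_black_mid","ink_green_mid","ink_purple_mid","stand","handle","pocket","next_pocket","soap_bottle","pen_machine"]:
        for d in bot.silhouettes(c,n)[:2]:
            p=world(s,d["pixels"])
            if len(p): 
                q=p[p[:,2]>np.percentile(p[:,2],98)-0.02]
                print(n,round(d["score"],2),d["bbox"],"med",np.median(p,0).round(3),"min",p.min(0).round(3),"max",p.max(0).round(3),"top",q.mean(0).round(4))
E
```

```text
{'t': 0.0, 'joint_pos': array([ 1.16051004,  0.41795061, -0.01031717,  1.61413584,  0.0046873 ,
        1.11066703, -0.05301088]), 'joint_vel': array([-0.00027749, -0.00212295,  0.00101326, -0.00210403,  0.00067055,
        0.00023153,  0.00082525]), 'effort': array([ 1.42247642e-03, -8.64427114e+01,  6.79871310e-01, -4.34887862e+01,
        1.91657053e-02,  7.37594994e-03,  2.69657278e-05]), 'position': array([ 0.22520064, -0.5827038 ,  0.25269087]), 'ee_rot': array([-3.08725026e+00, -5.75815824e-01,  4.34849239e-04]), 'contact_force': array([ 0.03056388, -0.27202417,  1.27391284]), 'ft_torque': array([ 0.01115545, -0.02380531, -0.00076937]), 'gripper_force': 0.0, 'opening': 0.08551965597820142}
[[ 0.933  0.36  -0.   ]
 [ 0.36  -0.933  0.001]
 [-0.    -0.001 -1.   ]]
top [ 0.51212579 -0.09778323  1.13440826] [-2.17, 2.137, -0.117]Traceback (most recent call last):
  File "<stdin>", line 8, in <module>
  File "h.py", line 7, in world
    return p@np.array(s["rotation"]).T+np.array(s["eye"])
           ~~~~~~~~~~~~~~~~~~~~~~~~~~~^~~~~~~~~~~~~~~~~~~
ValueError: operands could not be broadcast together with shapes (317,) (3,)
```

```bash
sed -i 's/p@np.array(s\["rotation"\]).T/R.from_rotvec(s["rotation"]).apply(p)/' h.py
python3 - <<'E'
from h import *
for c in ["top","scene"]:
    s=bot.snapshot(c); save(s,c+"0"); print(c,s["eye"],R.from_rotvec(s["rotation"]).as_matrix().round(2).tolist(),s["fx"])
    for n in ["ink_red_mid","ink_blue_mid","ink_yellow_mid","ink_black_mid","ink_green_mid","ink_purple_mid","stand","handle","pocket","next_pocket","soap_bottle","pen_machine"]:
        for d in bot.silhouettes(c,n)[:2]:
            p=world(s,d["pixels"])
            if len(p): 
                q=p[p[:,2]>np.percentile(p[:,2],98)-0.02]
                print(n,round(d["score"],2),d["bbox"],"med",np.median(p,0).round(3),"min",p.min(0).round(3),"max",p.max(0).round(3),"top",q.mean(0).round(4))
im=np.hstack([cv2.imread("pics/top0.png"),cv2.imread("pics/scene0.png")])
E
```

```text
top [ 0.51212579 -0.09778323  1.13440826] [[0.02, -0.99, 0.12], [-1.0, -0.01, 0.01], [-0.01, -0.12, -0.99]] 492.6376937908989
ink_red_mid 0.68 [400.0, 244.9, 24.5, 15.4] med [ 0.543 -0.372  0.084] min [ 0.529 -0.395  0.017] max [ 0.559 -0.364  0.121] top [ 0.5434 -0.38    0.1082]
ink_red_mid 0.47 [179.4, 182.7, 86.2, 85.2] med [0.589 0.041 0.032] min [ 0.496 -0.065 -0.004] max [0.695 0.139 0.149] top [0.5945 0.0335 0.1422]
ink_blue_mid 0.56 [309.1, 237.6, 16.5, 13.5] med [ 0.556 -0.172  0.089] min [ 0.541 -0.192  0.03 ] max [ 0.572 -0.158  0.121] top [ 0.5581 -0.1748  0.108 ]
ink_yellow_mid 0.33 [397.2, 244.1, 26.9, 17.6] med [ 0.543 -0.373  0.084] min [ 0.527 -0.399  0.012] max [ 0.56  -0.364  0.121] top [ 0.5434 -0.3799  0.1081]
ink_black_mid 0.64 [242.3, 206.9, 14.6, 18.1] med [ 0.611 -0.034  0.117] min [ 0.597 -0.049  0.084] max [ 0.63  -0.017  0.139] top [ 0.6144 -0.033   0.1258]
ink_black_mid 0.56 [179.1, 184.0, 91.5, 86.8] med [0.589 0.042 0.032] min [ 0.496 -0.065 -0.004] max [0.693 0.134 0.149] top [0.5945 0.0335 0.1422]
ink_green_mid 0.52 [233.5, 237.6, 16.5, 23.2] med [ 0.
[... 2781 characters left out ...]
5.5, 79.4] med [0.602 0.023 0.034] min [ 0.499 -0.067 -0.   ] max [0.695 0.137 0.148] top [0.598  0.0278 0.1402]
pocket 0.41 [243.9, 144.4, 80.4, 82.1] med [0.602 0.022 0.033] min [ 0.462 -0.067 -0.002] max [0.696 0.19  0.148] top [0.5981 0.0276 0.1402]
next_pocket 0.93 [243.7, 144.5, 83.1, 75.5] med [0.603 0.024 0.034] min [ 0.504 -0.067 -0.   ] max [0.696 0.167 0.148] top [0.5994 0.0286 0.1401]
soap_bottle 0.87 [282.3, 252.0, 25.7, 56.0] med [ 0.743 -0.213  0.112] min [ 0.686 -0.227 -0.001] max [ 0.765 -0.1    0.181] top [ 0.7374 -0.2007  0.1588]
pen_machine 0.77 [337.5, 182.1, 35.1, 45.6] med [0.767 0.066 0.037] min [ 0.744 -0.003  0.   ] max [0.786 0.132 0.045] top [0.7668 0.0653 0.0361]
```

View pics/top0.png

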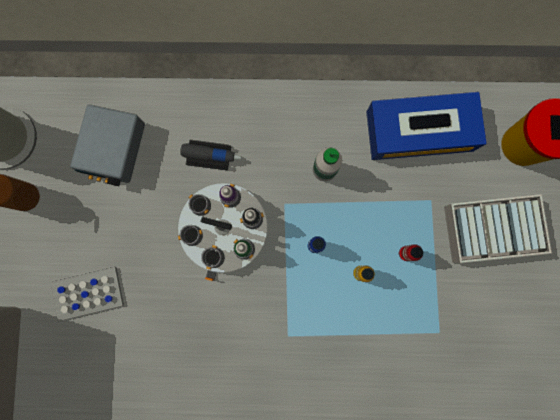

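View pics/scene0.png

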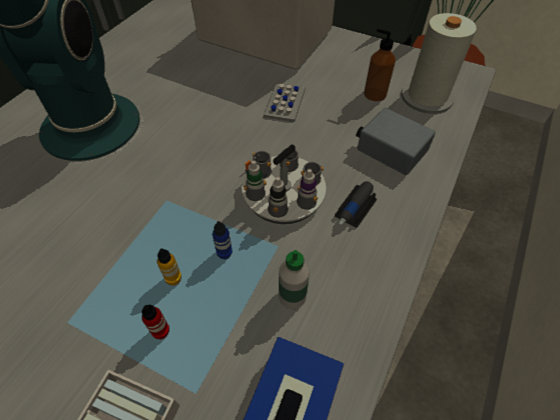

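The top view shows the red bottle at about (411,253), yellow (365,273), blue (317,244), and the carousel centred at (220,226). The orange tab is at (210,277), the pocket cup at (213,257) and the next empty cup at (190,235). The scene view agrees.

Next I'll fit the geometry.

```bash
cat >> h.py <<'E'
from scipy.optimize import least_squares
def circ(p,r,c0):
    f=least_squares(lambda c:np.hypot(p[:,0]-c[0],p[:,1]-c[1])-r,c0,loss="soft_l1",f_scale=.001)
    return f.x, np.abs(f.fun).mean()
E
python3 - <<'E'
from h import *
full=np.ones((420,560),bool)
for c in ["top","scene"]:
    s=bot.snapshot(c); p=world(s,full); rgb=s["frame"][s["z_map"]>0].astype(int)
    def near(x,y,r,z0,z1): return p[(np.hypot(p[:,0]-x,p[:,1]-y)<r)&(p[:,2]>z0)&(p[:,2]<z1)]
    print(c)
    for n,x,y in [("red",.544,-.382),("yel",.50,-.28),("blue",.56,-.176)]:
        b=near(x,y,.03,.02,.078); k=near(x,y,.03,.09,.1); t=near(x,y,.03,.108,.13)
        print(n,"body",len(b),circ(b[:,:2],.0175,[x,y]) if len(b)>5 else "","cap",len(k),circ(k[:,:2],.012,[x,y]) if len(k)>5 else "","tip",t.mean(0).round(4) if len(t) else "")
    h=near(.597,.034,.04,.130,.155); print("handle pts",len(h),h.mean(0).round(4),((h[:,:2].max(0)+h[:,:2].min(0))/2).round(4))
    hh=h[h[:,2]>.139]; u,sv,vt=np.linalg.svd((hh-hh.mean(0))[:,:2]); a=(hh[:,:2]-hh[:,:2].mean(0))@vt[0]; print("bar dir",vt[0],"len",a.min(),a.max(),"ctr by ends",hh[:,:2].mean(0)+vt[0]*(a.min()+a.max())/2,"z",np.median(hh[:,2]))
    d=near(.595,.035,.115,.02,.036); print("disc z",np.median(d[:,2]),"mid",((d.max(0)+d.min(0))/2).round(4)); 
    tab=(rgb[:,0]>1.6*rgb[:,2])&(rgb[:,0]-rgb[:,1]>30)&(np.hypot(p[:,0]-.48,p[:,1]-.06)<.05); print("tab",p[tab].mean(0).round(4) if tab.any() else "",tab.sum())
    for n,x,y in [("green",.548,-.02),("black",.616,-.035),("purple",.664,.014)]:
        k=near(x,y,.03,.118,.15); print(n,k.mean(0).round(4),k[:,2].max().round(3))
    cups=near(.595,.035,.1,.045,.1); m=np.hypot(cups[:,0]-.597,cups[:,1]-.034)
    for n,x,y in [("pk",.527,.045),("nx",.57,.097),("3",.64,.085)]:
        q=near(x,y,.028,.04,.1); print(n,len(q),"z range",np.percentile(q[:,2],[2,25,50,75,98]).round(4),"mid",((q.max(0)+q.min(0))/2).round(4),circ(q[q[:,2]>np.percentile(q[:,2],60)][:,:2],.02,[x,y]))
E
```

```text
top
red body 98 (array([ 0.54382491, -0.38176783]), np.float64(0.00035666320403537807)) cap 17 (array([ 0.54361863, -0.38208942]), np.float64(0.0006526444051507973)) tip [ 0.5434 -0.3803  0.1147]
yel body 63 (array([ 0.49741516, -0.27855478]), np.float64(0.00025230416321563986)) cap 11 (array([ 0.49723709, -0.27905807]), np.float64(0.00021092217851474392)) tip [ 0.4967 -0.2776  0.1142]
blue body 30 (array([ 0.55813028, -0.17517039]), np.float64(0.00016750760940411648)) cap 8 (array([ 0.55769634, -0.17601491]), np.float64(0.0008191490542164045)) tip [ 0.5576 -0.1749  0.1144]
handle pts 190 [0.5946 0.0338 0.1424] [0.5944 0.0337]
bar dir [-0.24003977 -0.97076306] len -0.03225399312984075 0.031162933224923823 ctr by ends [0.59490453 0.03429865] z 0.1428250137665112
disc z 0.03029880065511259 mid [0.5955 0.0349 0.0291]
tab [0.4851 0.0606 0.0365] 28
green [ 0.5465 -0.0167  0.1262] 0.14
black [ 0.6142 -0.0327  0.1256] 0.138
purple [0.662  0.0172 0.1263] 0.14
pk 368 z range [0.046  0.0503 0.0532 0.0769 0.0825] mid [0.5274 0.0509 0.0646] (array([0.52698151, 0.05034207]), np.float64(0.00145659
[... 1022 characters left out ...]
938 ctr by ends [0.59720076 0.03251563] z 0.14321906528753336
disc z 0.030811269571822675 mid [0.5899 0.0343 0.0288]
tab [0.4791 0.0614 0.0224] 32
green [ 0.5502 -0.0201  0.1263] 0.138
black [ 0.6177 -0.037   0.1266] 0.138
purple [0.6654 0.0136 0.1261] 0.138
pk 301 z range [0.049  0.0584 0.0704 0.0776 0.0826] mid [0.5284 0.0497 0.0638] (array([0.52873073, 0.04925886]), np.float64(0.0013928234784770642))
nx 153 z range [0.0411 0.0474 0.0565 0.0654 0.0698] mid [0.5768 0.0984 0.0558] (array([0.57645411, 0.09909631]), np.float64(0.001200994815595918))
3 211 z range [0.0419 0.0522 0.0612 0.0662 0.0702] mid [0.6441 0.0837 0.0559] (array([0.64440868, 0.08334401]), np.float64(0.0013013898393656267))
```

```bash
python3 -m inch '[[0.037,-0.0072,-0.005,0,0.3],[0.037,-0.0072,-0.005,0,0.3],[0.037,-0.0072,-0.005,0,0.3],[0.037,-0.0072,-0.005,0,0.3],[0.037,-0.0072,-0.005,0,0.3],[0.037,-0.0072,-0.005,0,0.3],[0.037,-0.0072,-0.005,0,0.3],[0.037,-0.0072,-0.005,0,0.3],[0.037,-0.0072,-0.005,0,0.3],[0.037,-0.0072,-0.005,0,0.3]]' 60
python3 -m inch '[[0,0,0,0.153,0.3],[0,0,0,0.153,0.3],[0,0,0,0.153,0.3],[0,0,0,0.153,0.3],[0,0,0,0,0.3]]'
python3 - <<'E'
from h import *
st=bot.state(); M=R.from_rotvec(st["ee_rot"]).as_matrix(); print(st["joint_pos"].round(3),M.round(3).tolist())
t=np.array([.5441,-.3823,.071]); print("tool delta",M.T@(t-st["position"]))
s=bot.snapshot("wrist"); save(s,"wrist1"); print(s["fx"],s["cx"],s["cy"],s["eye"])
E
```

```text
t: 2.75
position: [0.5454, -0.3817, 0.3035]
ee_rot: [3.088, 0.576, -0.0]
contact_force: [-1.5, -0.2, -0.9]
opening: 0.0596
gripper_force: 0.0
t: 3.38
position: [0.5446, -0.3823, 0.3032]
ee_rot: [3.118, -0.38, -0.0]
contact_force: [-0.1, 0.3, -0.5]
opening: 0.0597
gripper_force: 0.0
[ 0.579  0.454 -0.019  1.444  0.009  1.244 -1.254] [[0.971, -0.24, -0.0], [-0.24, -0.971, -0.0], [-0.0, 0.0, -1.0]]
tool delta [-3.94247652e-04  6.55506179e-05  2.32227079e-01]
325.19226210127806 280.18173288266985 212.05645818016598 [ 0.61838349 -0.40009671  0.42463307]
```

View pics/wrist1.png

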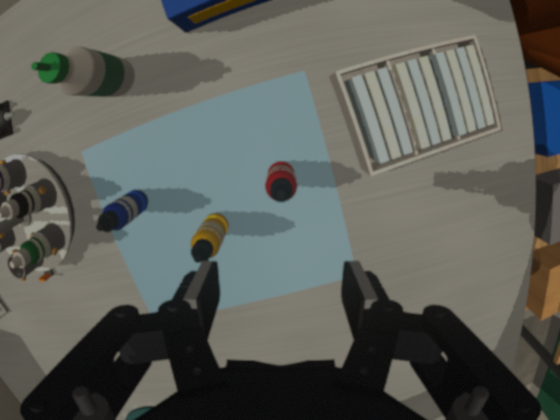

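The wrist view shows the red bottle at (281,180), centred between the fingers, with clear space around it. I'll go down and grip.

```bash
python3 -m inch '[[0,0,0.04,0,0.3],[0,0,0.04,0,0.3],[0,0,0.04,0,0.3],[0,0,0.04,0,0.3],[0,0,0.03,0,0.3],[0,0,0.02,0,0.3],[0,0,0.015,0,0.3],[0,0,0.007,0,0.3],[0,0,0,0,0.3],[0,0,0,0,0.3]]' && python3 -m inch '[[0,0,0,0,0.8],[0,0,0,0,0.8],[0,0,0,0,0.8],[0,0,0,0,0.8],[0,0,0,0,0.8],[0,0,0,0,0.8]]' 60
```

```text
t: 4.68
position: [0.5449, -0.3827, 0.0721]
ee_rot: [3.118, -0.381, 0.002]
contact_force: [0.4, -0.3, 0.6]
opening: 0.0596
gripper_force: 0.0
t: 5.42
position: [0.5448, -0.3827, 0.0721]
ee_rot: [3.118, -0.381, 0.001]
contact_force: [-1.6, -0.4, 6.5]
opening: 0.0334
gripper_force: 59.7
```

```bash
python3 -m inch '[[0,0,-0.01,0,0.8],[0,0,-0.03,0,0.8],[0,0,-0.05,0,0.8],[0,0,-0.05,0,0.8],[0,0,-0.05,0,0.8],[0,0,0,0,0.8]]' && python3 -m inch '[[-0.01,-0.0347,0,0,0.8],[-0.01,-0.0347,0,0,0.8],[-0.01,-0.0347,0,0,0.8],[-0.01,-0.0347,0,0,0.8],[-0.01,-0.0347,0,0,0.8],[-0.01,-0.0347,0,0,0.8],[-0.01,-0.0347,0,0,0.8],[-0.01,-0.0347,0,0,0.8],[-0.01,-0.0347,0,0,0.8],[-0.01,-0.0347,0,0,0.8],[-0.01,-0.0347,0,0,0.8],[-0.01,-0.0347,0,0,0.8]]' && python3 -m inch '[[0,0,0.03,0,0.8],[0,0,0.03,0,0.8],[0,0,0.02,0,0.8],[0,0,0,0,0.8]]'
python3 - <<'E'
from h import *
full=np.ones((420,560),bool)
st=bot.state();print(st["joint_pos"].round(3),st["contact_force"])
x0,y0,z0=st["position"]
for c in ["top","scene"]:
    s=bot.snapshot(c); save(s,c+"2"); p=world(s,full); rgb=s["frame"][s["z_map"]>0].astype(int)
    red=(rgb[:,0]>1.8*rgb[:,1])&(rgb[:,0]>1.8*rgb[:,2])&(np.hypot(p[:,0]-x0,p[:,1]-y0)<.03)&(p[:,2]>.08)
    q=p[red]; print(c,len(q),q.min(0).round(3) if len(q) else "",q.max(0).round(3) if len(q) else "")
    if len(q)>8:
        for lo,hi in [(0,.2),(.07,.115),(.115,.16)]:
            k=q[(q[:,2]>lo)&(q[:,2]<hi)]
            if len(k)>6: print(lo,circ(k[:,:2],.0175,[x0,y0]))
a=cv2.imread("pics/scene2.png")[90:270,170:380]; b=cv2.imread("pics/top2.png")[150:330,120:330]
cv2.imwrite("pics/c2.png",np.hstack([cv2.resize(a,None,fx=1.9,fy=1.9),cv2.resize(b,None,fx=1.9,fy=1.9)]))
E
```

```text
t: 6.18
position: [0.5457, -0.3832, 0.2663]
ee_rot: [3.115, -0.381, 0.01]
contact_force: [0.8, -0.1, -1.7]
opening: 0.0334
gripper_force: 59.7
t: 7.68
position: [0.5278, 0.0517, 0.2611]
ee_rot: [3.118, -0.381, -0.001]
contact_force: [0.5, -0.4, -0.4]
opening: 0.0333
gripper_force: 59.8
t: 8.18
position: [0.5273, 0.0505, 0.18]
ee_rot: [3.118, -0.381, -0.005]
contact_force: [0.0, -0.5, -1.3]
opening: 0.0332
gripper_force: 59.8
[ 0.027  0.345 -0.217  1.912  0.093  0.897 -2.049] [ 0.04939484 -0.54980014 -1.29896329]
top 0  
scene 289 [0.513 0.027 0.11 ] [0.547 0.065 0.21 ]
0 (array([0.52717992, 0.05122314]), np.float64(0.0015186407560840386))
0.07 (array([0.52510214, 0.05281073]), np.float64(0.0006512751440069697))
0.115 (array([0.52759872, 0.05122458]), np.float64(0.0011064760006233494))
```

View pics/c2.png

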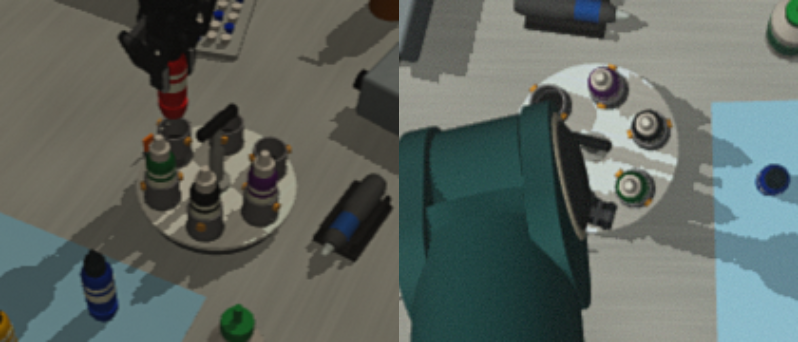

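```bash
cat > fit.py <<'E'
from h import *
full=np.ones((420,560),bool)
st=bot.state(); x0,y0,z0=st["position"]; print("tcp",st["position"].round(4))
d=np.array([.35,-.58]);d/=np.linalg.norm(d)
for k in range(3):
    s=bot.snapshot("scene"); p=world(s,full); rgb=s["frame"][s["z_map"]>0].astype(int)
    rel=p[:,:2]-[x0,y0]; r=np.hypot(*rel.T); front=rel@d
    m=(r<.024)&(front>.006)
    red=m&(rgb[:,0]>1.8*rgb[:,1])&(rgb[:,0]>1.8*rgb[:,2])&(p[:,2]>z0-.061)&(p[:,2]<z0+.008)
    b=p[red]; f=circ(b[:,:2],.0175,[x0,y0])
    grey=(r<.028)&(front>.006)&(p[:,2]>.035)&(p[:,2]<.083)&(np.ptp(rgb,axis=1)<40)
    c=p[grey]; g=circ(c[:,:2],.0215,[x0,y0])
    print(len(b),f[0].round(4),f[1].round(5),"cup",len(c),g[0].round(4),g[1].round(5),"z",c[:,2].min().round(3),c[:,2].max().round(4),"move",(g[0]-f[0]).round(4))
E
python3 fit.py
```

```text
tcp [0.5284 0.0507 0.1818]
194 [0.528  0.0512] 0.00104 cup 118 [0.5275 0.0508] 0.00114 z 0.036 0.0825 move [-0.0005 -0.0003]
192 [0.5282 0.0511] 0.0012 cup 119 [0.5276 0.0509] 0.00118 z 0.046 0.0826 move [-0.0006 -0.0002]
193 [0.5283 0.0511] 0.00118 cup 117 [0.5277 0.0509] 0.00112 z 0.044 0.0829 move [-0.0005 -0.0002]
```

Within one camera the bottle and cup agree to about 0.6 mm. The rim is at 0.0825, so the floor should be near 0.0525 and the home TCP near 0.1245. I'll feel my way down.

```bash
python3 -m inch '[[-0.0005,0,0.01,0,0.8],[0,0,0.01,0,0.8],[0,0,0.005,0,0.8],[0,0,0,0,0.8]]' && python3 -m inch '[[0,0,0.002,0,0.8],[0,0,0.002,0,0.8],[0,0,0,0,0.8]]' && python3 -m inch '[[0,0,0.002,0,0.8],[0,0,0.002,0,0.8],[0,0,0,0,0.8]]' && python3 -c "
from h import *
print(bot.state()['contact_force'],bot.state()['ft_torque'])"
```

```text
t: 8.93
position: [0.5276, 0.0508, 0.1558]
ee_rot: [3.118, -0.381, -0.002]
contact_force: [-0.1, -0.6, -1.6]
opening: 0.0334
gripper_force: 59.8
t: 9.3
position: [0.5278, 0.0507, 0.1522]
ee_rot: [3.118, -0.381, -0.0]
contact_force: [0.6, -0.1, -1.7]
opening: 0.0335
gripper_force: 59.8
t: 9.68
position: [0.5277, 0.0507, 0.1481]
ee_rot: [3.118, -0.381, -0.001]
contact_force: [-0.3, -0.6, -0.7]
opening: 0.0332
gripper_force: 59.8
[-0.32965164 -0.61040919 -0.68321304] [ 0.01187769  0.01641958 -0.02092705]
```

```bash
python3 -m inch '[[0,0,0.0015,0,0.8],[0,0,0.0015,0,0.8],[0,0,0,0,0.8]]' | egrep 'pos|cont' && python3 -m inch '[[0,0,0.0015,0,0.8],[0,0,0.0015,0,0.8],[0,0,0,0,0.8]]' | egrep 'pos|cont'  && python3 -m inch '[[0,0,0.001,0,0.8],[0,0,0.001,0,0.8],[0,0,0,0,0.8]]'  | egrep 'pos|cont'
```

```text
position: [0.5277, 0.0507, 0.1452]
contact_force: [-0.6, -0.3, -0.7]
position: [0.5278, 0.0507, 0.1422]
contact_force: [0.1, -0.4, -0.2]
position: [0.5278, 0.0508, 0.1403]
contact_force: [-0.6, 0.5, 1.3]
```

```bash
python3 -m inch '[[0,0,0.001,0,0.8],[0,0,0.001,0,0.8],[0,0,0,0,0.8]]' | egrep 'pos|cont' && python3 -m inch '[[0,0,0.001,0,0.8],[0,0,0.001,0,0.8],[0,0,0,0,0.8]]' | egrep 'pos|cont'  && python3 -m inch '[[0,0,0.001,0,0.8],[0,0,0.001,0,0.8],[0,0,0,0,0.8]]'  | egrep 'pos|cont'
```

```text
position: [0.5277, 0.0507, 0.1382]
contact_force: [0.6, -0.5, 1.9]
position: [0.5278, 0.0507, 0.1363]
contact_force: [-0.5, -0.4, 2.2]
position: [0.5276, 0.0507, 0.134]
contact_force: [0.8, 0.4, -1.0]
```

```bash
python3 -m inch '[[0,0,0.001,0,0.8],[0,0,0.001,0,0.8],[0,0,0,0,0.8]]' | egrep 'pos|cont' && python3 -m inch '[[0,0,0.001,0,0.8],[0,0,0.001,0,0.8],[0,0,0,0,0.8]]' | egrep 'pos|cont'  && python3 -m inch '[[0,0,0.001,0,0.8],[0,0,0.001,0,0.8],[0,0,0,0,0.8]]'  | egrep 'pos|cont'
```

```text
position: [0.5275, 0.0507, 0.132]
contact_force: [0.7, 0.3, -1.8]
position: [0.5276, 0.0508, 0.1301]
contact_force: [-0.1, -0.1, -1.0]
position: [0.5276, 0.0508, 0.1281]
contact_force: [0.3, -0.0, -1.2]
```

```bash
python3 -m inch '[[0,0,0.001,0,0.8],[0,0,0.001,0,0.8],[0,0,0,0,0.8]]' | egrep 'pos|cont' && python3 -m inch '[[0,0,0.0005,0,0.8],[0,0,0.0005,0,0.8],[0,0,0,0,0.8]]' | egrep 'pos|cont'  && python3 -m inch '[[0,0,0.0005,0,0.8],[0,0,0,0,0.8]]'  | egrep 'pos|cont'
```

```text
position: [0.5276, 0.0508, 0.1261]
contact_force: [0.5, -0.3, -1.3]
position: [0.5277, 0.0508, 0.1252]
contact_force: [-0.2, 0.2, -0.2]
position: [0.5277, 0.0507, 0.1246]
contact_force: [-0.3, 0.3, -1.9]
```

```bash
for i in 1; do python3 -m inch '[[0,0,0.0004,0,0.8],[0,0,0,0,0.8]]' | egrep 'pos|cont'; python3 -m inch '[[0,0,0.0004,0,0.8],[0,0,0,0,0.8]]' | egrep 'pos|cont'; python3 -m inch '[[0,0,0.0004,0,0.8],[0,0,0,0,0.8]]' | egrep 'pos|cont'; done
```

```text
position: [0.5276, 0.0508, 0.1242]
contact_force: [0.4, -0.5, -3.9]
position: [0.5276, 0.0507, 0.1238]
contact_force: [0.8, 0.5, -4.3]
position: [0.5277, 0.0507, 0.1235]
contact_force: [0.2, -0.9, -4.9]
```

The force has gone to a downward pull of about 3 N, so the jaws are entering the groove. I'll keep going until the pad pushes back.

```bash
python3 -m inch '[[0,0,0.0004,0,0.8],[0,0,0,0,0.8]]' | egrep 'pos|cont'; python3 -m inch '[[0,0,0.0004,0,0.8],[0,0,0,0,0.8]]' | egrep 'pos|cont'; python3 -m inch '[[0,0,0.0003,0,0.8],[0,0,0,0,0.8]]' | egrep 'pos|cont'
```

```text
position: [0.5276, 0.0507, 0.123]
contact_force: [1.2, -0.5, -7.3]
position: [0.5277, 0.0508, 0.1226]
contact_force: [0.9, -0.5, -8.1]
position: [0.5278, 0.0508, 0.1225]
contact_force: [-0.7, 0.5, -5.1]
```

```bash
python3 -m inch '[[0,0,0.0003,0,0.8],[0,0,0,0,0.8]]' | egrep 'pos|cont'; python3 -m inch '[[0,0,0.0003,0,0.8],[0,0,0,0,0.8]]' | egrep 'pos|cont'
```

```text
position: [0.5279, 0.0508, 0.1224]
contact_force: [-0.2, 0.1, -1.4]
position: [0.528, 0.0508, 0.1222]
contact_force: [-1.5, -0.8, 3.8]
```

The pad is answering: the force rose 5 N over 0.3 mm. One more small press, then open a little.

```bash
python3 -m inch '[[0,0,0.0003,0,0.8],[0,0,0,0,0.8],[0,0,0,0,0.8]]' | egrep 'pos|cont'; python3 -m inch '[[0,0,0,0,0.7],[0,0,0,0,0.6],[0,0,0,0,0.5],[0,0,0,0,0.42],[0,0,0,0,0.42]]' 20;  python3 -m inch '[[0,0,-0.01,0,0.42],[0,0,-0.03,0,0.42],[0,0,-0.04,0,0.42],[0,0,-0.05,0,0.42],[0,0,-0.05,0,0.42],[0,0,0,0,0.42]]'
python3 - <<'E'
from h import *
st=bot.state(); print(R.from_rotvec(st["ee_rot"]).as_matrix().round(3).tolist())
full=np.ones((420,560),bool)
for c in ["scene","top"]:
    s=bot.snapshot(c); save(s,c+"3"); p=world(s,full)
    q=p[(np.hypot(p[:,0]-.528,p[:,1]-.0505)<.03)&(p[:,2]<.19)]; print(c,"top z",np.percentile(q[:,2],99.5),q[q[:,2]>q[:,2].max()-.015].mean(0))
    k=q[(q[:,2]>.085)&(q[:,2]<.13)]; print(circ(k[:,:2],.0175,[.528,.05]))
a=cv2.imread("pics/scene3.png")[90:270,170:380]
cv2.imwrite("pics/c3.png",cv2.resize(a,None,fx=3,fy=3))
E
```

```text
position: [0.5281, 0.0508, 0.122]
contact_force: [-2.6, -0.5, 8.3]
t: 17.05
position: [0.5278, 0.0507, 0.1215]
ee_rot: [-3.118, 0.381, 0.0]
contact_force: [-0.0, -0.4, 0.8]
opening: 0.0494
gripper_force: 0.0
t: 17.8
position: [0.529, 0.051, 0.306]
ee_rot: [-3.117, 0.381, -0.01]
contact_force: [-0.8, -0.9, -1.6]
opening: 0.0493
gripper_force: 0.0
[[0.971, -0.241, 0.007], [-0.241, -0.971, 0.001], [0.006, -0.002, -1.0]]
scene top z 0.16856930214457816 [0.52959588 0.04792585 0.16222416]
(array([0.52745443, 0.05083058]), np.float64(0.0007536264464661705))
top top z 0.13265871461774167 [0.53659569 0.04095583 0.12887263]
(array([0.52681906, 0.05146071]), np.float64(0.0003450152979403064))
```

View pics/c3.png

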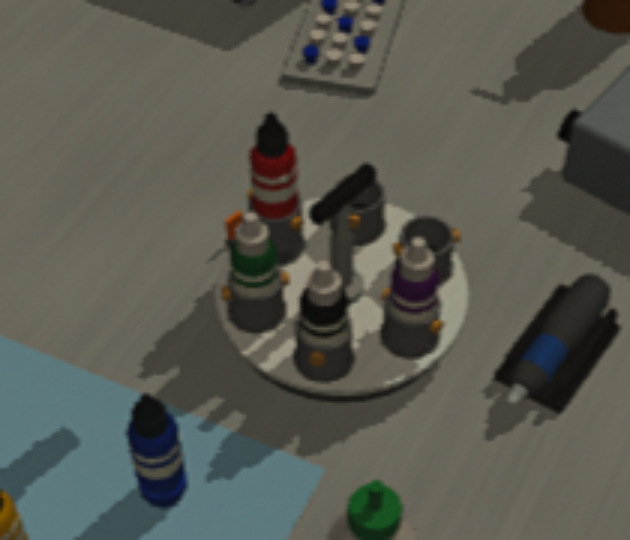

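The red bottle stands upright in its cup. Its top is at 0.1686 (118 mm above 0.0506), which matches the felt home depth. Next is the handle.

```bash
python3 -m inch '[[0.0234,0,0,0,0.5],[0.0234,0,0,0,0.5],[0.0234,0,0,0,0.5],[0,0,0,-0.175,0.5],[0,0,0,-0.175,0.5],[0,0,0,-0.175,0.5],[0,0,0,-0.175,0.5],[0,0,0,-0.175,0.5],[0,0,0,-0.175,0.5],[0,0,0,-0.175,0.5],[0,0,0,-0.175,0.5],[0,0,0,-0.172,0.5]]'; python3 -m inch '[[0,0,0.03,0,0.5],[0,0,0.03,0,0.5],[0,0,0.02,0,0.5],[0,0,0,0,0.5]]'
python3 - <<'E'
from h import *
st=bot.state(); M=R.from_rotvec(st["ee_rot"]).as_matrix(); print(st["joint_pos"].round(3),M.round(3).tolist())
print(M.T@(np.array([.5957,.0339,.139])-st["position"]))
s=bot.snapshot("wrist"); save(s,"wrist4")
E
```

```text
t: 19.4
position: [0.5954, 0.0338, 0.3004]
ee_rot: [-2.466, -1.943, 0.003]
contact_force: [-0.3, -0.6, 0.5]
opening: 0.0428
gripper_force: 0.0
t: 19.9
position: [0.5948, 0.0338, 0.2195]
ee_rot: [-2.471, -1.936, 0.005]
contact_force: [-0.2, -0.2, -0.3]
opening: 0.0425
gripper_force: 0.0
[ 0.241  0.437 -0.454  1.708  0.215  1.05  -0.526] [[0.239, 0.971, -0.004], [0.971, -0.239, 0.0], [-0.001, -0.004, -1.0]]
[0.00039432 0.00117931 0.08053877]
```

View pics/wrist4.png

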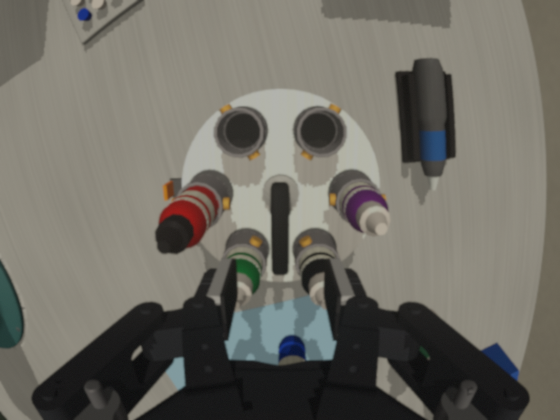

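The wrist view shows the bar vertical at column 280, so it is centred and parallel to the pads. I'll descend and grip.

```bash
python3 -m inch '[[0,0.0005,0.03,0,0.5],[0,0,0.025,0,0.5],[0,0,0.015,0,0.5],[0,0,0.01,0,0.5],[0,0,0,0,0.5]]'; python3 -m inch '[[0,0,0,0,0.7],[0,0,0,0,0.8],[0,0,0,0,1],[0,0,0,0,1],[0,0,0,0,1],[0,0,0,0,1]]' 40; python3 -c "
from h import *
print(bot.state()['ft_torque'])"
```

```text
t: 20.58
position: [0.5965, 0.0337, 0.1416]
ee_rot: [-2.473, -1.937, 0.0]
contact_force: [-0.2, -0.7, 0.4]
opening: 0.0426
gripper_force: 0.0
t: 21.32
position: [0.5945, 0.0344, 0.1422]
ee_rot: [-2.471, -1.937, 0.005]
contact_force: [-22.5, 1.2, 22.9]
opening: 0.0115
gripper_force: 40.5
[0.37911517 4.84870521 0.0427342 ]
```

```bash
python3 -m inch '[[0,-0.001,-0.0004,0,1],[0,-0.001,-0.0004,0,1],[0,0,0,0,1],[0,0,0,0,1]]'
```

```text
t: 21.82
position: [0.5942, 0.0344, 0.1423]
ee_rot: [-2.473, -1.937, 0.001]
contact_force: [-2.4, 2.0, -1.7]
opening: 0.0107
gripper_force: 40.2
```

The forces are relaxed. Now I'll turn anticlockwise, which is negative yaw about the downward tool axis.

```bash
python3 -m inch '[[0,0,0,-0.087,1],[0,0,0,-0.087,1],[0,0,0,-0.087,1],[0,0,0,-0.087,1],[0,0,0,0,1]]' && python3 -c "
from h import *
s=bot.state();print(s['ft_torque'],s['joint_pos'][6])"
```

```text
t: 22.45
position: [0.5941, 0.0344, 0.1423]
ee_rot: [-2.098, -2.337, 0.0]
contact_force: [-4.8, 2.9, -0.1]
opening: 0.011
gripper_force: 40.4
[ 0.56346455  1.1172921  -0.26572222] -0.26064728251365593
```

```bash
python3 -m inch '[[0,0,0,-0.087,1],[0,0,0,-0.087,1],[0,0,0,-0.087,1],[0,0,0,-0.087,1],[0,0,0,-0.087,1],[0,0,0,-0.087,1],[0,0,0,-0.087,1],[0,0,0,-0.09,1],[0,0,0,0,1],[0,0,0,0,1]]' && python3 -c "
from h import *
s=bot.state();print(s['ft_torque'],s['joint_pos'][6])"
```

```text
t: 23.7
position: [0.594, 0.0343, 0.1423]
ee_rot: [-1.173, -2.913, 0.001]
contact_force: [-6.3, 2.4, 0.7]
opening: 0.0111
gripper_force: 40.6
[0.35082501 1.37967695 0.08188681] 0.3521887313020805
```

```bash
python3 -m inch '[[0,0,0,0,0.9],[0,0,0,0,0.8],[0,0,0,0,0.7],[0,0,0,0,0.6],[0,0,0,0,0.5],[0,0,0,0,0.5]]' 20; python3 -m inch '[[0,0,-0.01,0,0.5],[0,0,-0.03,0,0.5],[0,0,-0.05,0,0.5],[0,0,-0.05,0,0.5],[0,0,-0.04,0,0.5],[0,0,0,0,0.5]]'
python3 - <<'E'
from h import *
full=np.ones((420,560),bool)
s=bot.snapshot("wrist"); save(s,"wrist5")
s=bot.snapshot("scene"); save(s,"scene5"); p=world(s,full); rgb=s["frame"][s["z_map"]>0].astype(int)
red=(rgb[:,0]>1.8*rgb[:,1])&(rgb[:,0]>1.8*rgb[:,2])&(np.hypot(p[:,0]-.5755,p[:,1]+.033)<.04)&(p[:,2]>.08)
print(red.sum(),circ(p[red][:,:2],.0175,[.5755,-.033]),"expect",np.array([.5957,.0339])+.07*np.array([np.cos(np.radians(166.1+60)),np.sin(np.radians(166.1+60))]))
k=p[(np.hypot(p[:,0]-.547,p[:,1]+.017)<.035)&(p[:,2]<.2)]; print("top z",k[:,2].max())
h=p[(np.hypot(p[:,0]-.596,p[:,1]-.034)<.036)&(p[:,2]>.139)&(p[:,2]<.15)]; vt=np.linalg.svd((h-h.mean(0))[:,:2])[2]; print("bar angle",np.degrees(np.arctan2(*vt[0][::-1])),len(h))
a=cv2.imread("pics/wrist5.png"); b=cv2.imread("pics/scene5.png")[90:270,170:380]
cv2.imwrite("pics/c5.png",np.hstack([cv2.resize(a,(480,360)),cv2.resize(b,(320,274),).copy() if 0 else cv2.copyMakeBorder(cv2.resize(b,(320,274)),0,86,0,0,cv2.BORDER_CONSTANT)]))
E
```

```text
t: 24.45
position: [0.5945, 0.0342, 0.1424]
ee_rot: [-1.174, -2.914, -0.0]
contact_force: [-0.1, -0.0, 0.2]
opening: 0.0426
gripper_force: 0.0
t: 25.2
position: [0.5954, 0.0347, 0.3261]
ee_rot: [1.172, 2.91, 0.003]
contact_force: [0.4, 0.7, -0.8]
opening: 0.0428
gripper_force: 0.0
213 (array([ 0.56358051, -0.04114758]), np.float64(0.004823213796835741)) expect [ 0.54716187 -0.01653858]
top z 0.17080661203470326
bar angle -43.26787415303962 124
```

View pics/c5.png

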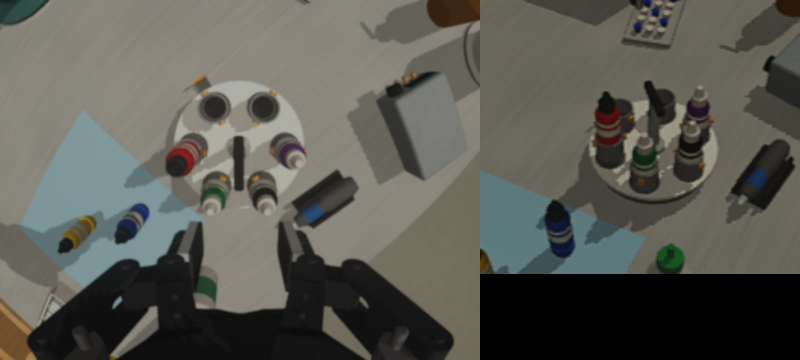

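The composite shows the next empty cup at (213,107), beside the orange tab at (200,85). Red stands upright one place anticlockwise at (185,155). The bar reads 136.7°, against 136.2° expected after a 60° turn. Nothing else has moved and the arm is clear.

```bash
python3 -c "
from bench import bot
print(bot.job_done())"
```

```text
the job is handed in; nothing more can be done
None
```

The red bottle is pressed home in its cup (I felt the jaws pull it in and the pad push back, at about 8 N), the carousel is one click anticlockwise with the next empty cup at the pointer, and the job is handed in at about 25 s with the arm clear.

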